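Scan the swatch card

ROBOT

A 7-joint arm with a two-finger parallel gripper is mounted at the origin on the work surface. World frame = base frame: x ahead of the robot, y to its left, z up, the work surface at z = 0. Lengths are in m, angles in rad, forces in N, time in s.
With the tool pointing down it reaches from about 0.4 to 0.925 m from the base axis. Payload 5.6 kg.
Tool frame: the origin (TCP) lies at the centre of the arm's flange, where the gripper is bolted on; the fingertips stand 173 mm ahead of it and the grasp point (between the pads) lies 155 mm ahead of it (manip.tip_extent is the distance from the TCP to the fingertips, in m); z points along the fingers, y is the line along which they close (so a half turn about z gives the same grasp; the last joint's range is limited). The gripper opens to 85 mm and grips with 20 to 120 N. Pads are 22 mm wide; open, the fingers measure 114 mm over their backs; the gripper's body (76 mm by 85 mm) begins 54 mm behind the grasp point. The pads swing forward as they close: fully open they stand 13 mm farther back than shut.
Start: joints at [1.272, 0.468, -0.012, 1.603, 0.006, 1.071, -0.056], TCP at [0.164, -0.629, 0.405] pointing down, gripper open.
Joint ranges: [-2.53, 2.53], [-0.31, 2.02], [-1.57, 1.55], [0.28, 2.44], [-1.29, 4.43], [0.15, 1.84], [-2.92, 2.92]. Speed limits (rad/s): [2.57, 2.57, 3.14, 3.14, 3.14, 3.14, 3.14].

INTERFACE

Orientations are given as a 3x3 rotation matrix whose columns are the frame's x, y, z axes.
In Python, from workcell import manip gives the robot as it stands.
- The arm moves only by the tool move_arm, never from a script. Its argument "steps" is a list of rows, each a list of 3 entries, a list of its own where there are three numbers: the opening, from 0 (shut) to 1 (fully open), then the shift along the tool's x, y, z in mm, then the turn about the tool's z in rad. In form: [[hand, [x, y, z], twist], ...]. A call has 1 to 8 rows; each row shifts and turns the commanded pose from where the row before left it, along the tool's axes as they then stand; what a row does not reach is not made up. A row lasts 1/8 s, in which the tool goes at most 62.5 mm and 10.7 degrees, less where a joint would pass 70% of its speed; a pose out of reach is approached as far as the arm can. A call is refused whole if a number of a shift passes 62.5 or a number of a turn 0.188, either way. A call with a gripper value outside its range is refused whole. The fingers move at their own pace and stop on an object; "force" is the grip in N (left out, the last holds). Time passes only in rows, so rows that do not move let the fingers close. It gives the time, the measured TCP pose, the force, the opening and the grip force at its end, in the units of the state.
- manip.sense(): the state, without advancing time (a new reading comes with each control period).
- manip.read_camera(name): name is "side" or "top"; returns the picture (384x512x3 uint8, red, green, blue); there is no depth.
- manip.calibration(name): a dict with "vertical_fov" (degrees; the focal length in pixels is half the picture's height over the tangent of half this angle, whatever the lens; pixels are square), "cx", "cy" (the principal point, pixels), "k1" (the pictures are not rectified: a ray, as slopes to the right and down, at radius r is drawn at 1 + k1 r^2 times it, then the intrinsics apply), "position" and "orientation" of the camera in the world. Camera axes: x right, y up, looking along -z (the intrinsics and any distortion apply to the point x, -y, -z); pixel columns grow to the right and rows downward; lengths in m; the calibration is good to about 2 mm. A picture is of the moment at which its call begins. calibration takes no time and is no camera call.
- manip.job_done(): hands the job in; it is judged then, once.
The state is a dict: "clock": time; "joint_positions": joint angles; "joint_velocities": joint speeds; "effort": joint torques, N m; "eef_pos": TCP position; "ee_rot": TCP orientation; "force": force on the tool from outside, world axes, zero at the start; "moment": the same for the moment, N m; "gripper_width": finger opening in m; "gripper_force": force on a finger pad.
Only numpy, scipy, OpenCV 4.12 (cv2) and the standard library are available. Lean on these libraries where they do the work, as an engineer would, in place of code of your own. Each camera call takes 0.05 s, during which the arm holds its last target. There are 200 camera calls.

TASK

The paint-swatch card lies ready on the scanner's glass. Using only the fingertips (nothing is to be gripped or lifted), first switch the scanner on at its rocker, next press the middle one of the three small square keys for colour, then gently push the lid down until it is fully shut, and last press the long start key at the right end. Push each key right down and let it come up again, never hit or lean hard on the scanner, keep off the other two square keys, and leave the paints and other things where they are.

Things in the scene. Friction and masses are not known exactly. Their poses are not given: they have to be found in the camera images.
- scanner: dark grey A4 flatbed scanner, fixed, light grey controls, 320 mm deep (x), 400 wide (y). Origin: centre of its underside, on the table; x points from its front (facing the robot) to the rear hinge, y to the robot's left, z up. Level control strip along the front, 50 mm wide, 50 high, all controls in one row 135 mm in front of the origin; behind it the glass with the card, 58 high
- rocker (a joint): power rocker, rad: 0 off, 0.32 on. See-saw at the strip's left end (y +160 mm), 34 mm front to rear, 24 wide. Off: front half raised, its outer end 9 mm above the strip, rear half level, 4 mm above it; on: front half level, rear half raised. The faces form a shallow V: a fingertip overlapping the rear half is stopped by it. Stays where left; 2 to 4 N on the front half's outer end tips it
- rocker_press (a point): a point on the rocker's front half, on its upper face, 14 mm in front of the rocker's middle: where to press straight down. It goes down about 4 mm between off and on.
- key_mid (a joint): travel of the middle one of the three square keys (colour), m: 0 up, 0.004 fully down. At y +10 mm on the scanner. Cap 18 x 18 mm, its top 6 mm above the strip; goes straight down 4 mm against a spring (1.2 N to start, 3.6 N at the bottom) and comes back by itself
- key_mid_top (a point): centre of the top face of the middle square key.
- key_left (a joint): travel of the left square key, m (0 up, 0.004 down); not to be pressed. Same size as the middle one, 50 mm to its left.
- key_right (a joint): travel of the right square key, m (0 up, 0.004 down); not to be pressed. Same size as the middle one, 50 mm to its right.
- start_key (a joint): travel of the start key, m: 0 up, 0.004 fully down. The long key at the strip's right end (y -150 mm on the scanner), 18 mm front to rear by 46 mm wide, top 6 mm above the strip; same spring as the square keys
- start_key_top (a point): centre of the top face of the start key.
- lid (a joint): lid angle, rad: 0 shut, flat on the bed; starts open at 0.9 to 1.1. 392 mm wide, 243 mm from hinge line to free edge, 20 mm thick, 0.65 kg. Open, it leans up from the rear hinge, free edge up and towards the robot, outer face up and away from it. Stiff hinge: stands alone when wide open, 1 to 3 N near the free edge pushes it down; below about 0.6 rad its weight may carry it slowly shut
- lid_hinge (a point): middle of the lid's hinge line, on the scanner's rear, 58 mm above the table, 135 mm behind the scanner's origin.
- lid_edge (a point): middle of the lid's free edge, on the outer (upper) face; it moves with the lid: 243 mm along the lid from the hinge line and 20 mm out from the underside. Shut, it lies 78 mm above the table.
- pan: a single watercolour pan, white plastic with a block of blue paint, 30 x 20 x 11 mm, lying loose on the scanner's control strip between the right square key and the start key; it is not a key. Origin under its centre. Leave it where it lies.
- tube_a: a paint tube lying on the table in front of the scanner, about 105 x 26 x 20 mm. Leave it.
- tube_b: another paint tube lying in front of the scanner, same size. Leave it.
- ink: a small ink jar beside the scanner, 42 mm across, 66 mm tall. Leave it.
- tape: a roll of masking tape lying beside the scanner, 90 mm across, 24 mm tall. Leave it.
- eraser: a white eraser, 22 x 45 x 13 mm, on the table near the scanner. Leave it.
- water_glass: an empty water glass beside the scanner, 72 mm across, 90 mm tall. Leave it.

How it is judged:
By the outcome, as a careful person would: the job done as asked, in the order asked, and still so for the second after the job is handed in, with the robot touching nothing.
It also fails if it takes over 58 s, if anything falls off the work surface, if the arm or the gripper's body presses on something with over 40 N, if the wrist force passes 120 N, or if a joint passes its speed limit or range.

## Working session

There is one attempt and no reset: what is moved stays moved. The work goes in short steps, Python scripts to look and compute and a tool call to move; the robot and the scene stay as the last step left them, time stands still between calls to the robot, and variables do not carry over. Pictures are saved under pics/ and viewed, at most 10 in all, crops included, and the job is handed in when it is done.

Besides the shell and the picture viewer there is one more tool, called after "Call:" as name(argument=value, ...) on one line, values as JSON. move_arm: Moves the arm, as the interface text tells. Its arguments: {"type":"object","properties":{"steps":{"type":"array"},"force":{"type":"number"}},"required":["steps"]}

```bash
ls; mkdir -p pics; cat > h.py <<'E'
import numpy as np, cv2
from workcell import manip
def K(n):
    c=manip.calibration(n); f=192/np.tan(np.radians(c["vertical_fov"])/2)
    return c,f
def ray(n,u,v):
    c,f=K(n); p=np.array([[[u,v]]],float)
    M=np.array([[f,0,c["cx"]],[0,f,c["cy"]],[0,0,1.]])
    x,y=cv2.undistortPoints(p,M,np.array([c["k1"],0,0,0.]))[0,0]
    return np.array(c["position"]),np.array(c["orientation"])@np.array([x,-y,-1])
def onz(n,u,v,z):
    o,d=ray(n,u,v); return o+d*(z-o[2])/d[2]
def proj(n,P):
    c,f=K(n); q=np.array(c["orientation"]).T@(np.array(P)-np.array(c["position"]))
    x,y=q[0]/-q[2],-q[1]/-q[2]; s=1+c["k1"]*(x*x+y*y)
    return np.array([c["cx"]+f*x*s,c["cy"]+f*y*s])
def snap(n,fn):
    im=manip.read_camera(n); cv2.imwrite("pics/"+fn,im[:,:,::-1]); return im
E
python3 - <<'E'
from h import *
for n in("side","top"):
    snap(n,n+"0.png"); print(manip.calibration(n))
print(manip.sense()); print(manip.tip_extent)
E
```

```text
pics
{'vertical_fov': 49.54035358150055, 'cx': 257.4992303553706, 'cy': 196.2378198525927, 'k1': 0.005099176850273673, 'position': array([0.23521084, 0.57966745, 0.8055398 ]), 'orientation': array([[-0.84275815,  0.41297571, -0.34526767],
       [-0.53797456, -0.6241405 ,  0.56659687],
       [ 0.01849521,  0.66324935,  0.74816992]])}
{'vertical_fov': 50.65839156043583, 'cx': 266.8198032039465, 'cy': 190.2486756687901, 'k1': -0.1267405169288415, 'position': array([0.4973356 , 0.02131935, 1.00105122]), 'orientation': array([[-0.02519765,  0.99589749, -0.08690949],
       [-0.99966736, -0.02558013, -0.00328985],
       [-0.00549951,  0.08679768,  0.99621078]])}
{'clock': 0.1, 'joint_positions': array([ 1.27199504,  0.46832316, -0.01161929,  1.60350843,  0.00599454,
        1.07141107, -0.05632769]), 'joint_velocities': array([-0.00113109, -0.0006284 , -0.00120623, -0.00273763, -0.00021256,
       -0.0002386 , -0.00050551]), 'effort': array([ 1.13359194e-03, -5.33514547e+01,  2.12453550e-02, -2.51964051e+01,
        1.13820902e-02,  4.39006151e-03,  9.87542933e-06]), 'eef_pos': array([ 0.1643741 , -0.62864991,  0.40382083]), 'ee_rot': array([[ 9.67481125e-01,  2.52942710e-01, -5.08349138e-04],
       [ 2.52943200e-01, -9.67479915e-01,  1.53326621e-03],
       [-1.03989070e-04, -1.61198957e-03, -9.99998695e-01]]), 'force': array([ 0.46243167, -0.60517503, -0.34022671]), 'moment': array([ 0.03626144, -0.01300804,  0.00877716]), 'gripper_force': 0.0, 'gripper_width': 0.0854857744375547}
0.1734
```

View pics/top0.png

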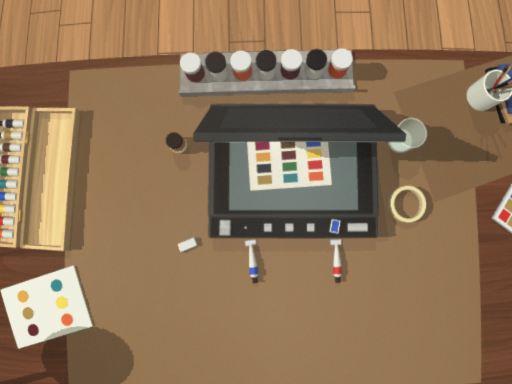

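View pics/side0.png

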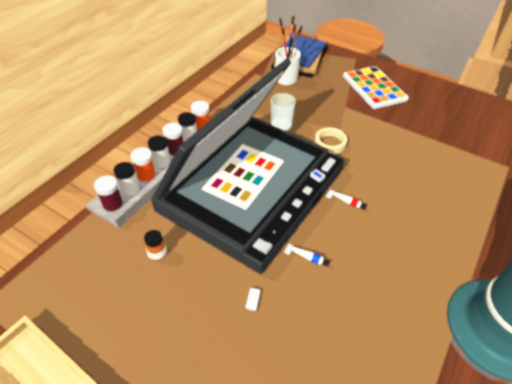

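The top view shows the rocker at (225,228), the square keys at (268/289/310,228), the pan at (335,227) and the start key at (357,228). The lid is open, with its free edge along row ~138.

```bash
python3 - <<'E'
from h import *
im=cv2.imread("pics/top0.png")
hsv=cv2.cvtColor(im,cv2.COLOR_BGR2HSV)
m=((hsv[...,1]<60)&(hsv[...,2]>120)).astype(np.uint8); 
m[:215]=0;m[240:]=0;m[:,:212]=0;m[:,376:]=0
n,l,s,c=cv2.connectedComponentsWithStats(m)
pts=[]
for i in range(1,n):
    if s[i][4]>10:
        p=onz("top",*c[i],.056); print(s[i],c[i].round(1),p.round(4)); pts.append(p)
# front corners of scanner, lid edge
g=cv2.cvtColor(im,cv2.COLOR_BGR2GRAY)
print(g[225:245:1,247]); print(g[225:245,300])
print(g[228,200:216],g[228,368:384])
for z in(.05,):
  for uv in((209,237),(377,237)): print(onz("top",*uv,z))
E
```

```text
[329 219  12  15  59] [334.2 226. ] [ 0.4922 -0.1303  0.056 ]
[219 220  11  15 156] [224.3 227.1] [0.4962 0.1256 0.056 ]
[264 223   8   9  63] [267.5 227.3] [0.4933 0.0251 0.056 ]
[285 223   9   9  70] [288.8 227.1] [ 0.4925 -0.0244  0.056 ]
[307 223   8   9  64] [310.3 227. ] [ 0.4913 -0.0744  0.056 ]
[348 223  20   8 159] [357.4 226.5] [ 0.4894 -0.1849  0.056 ]
[ 51  59  69  66  53  50  51  50  50  48  52  55  72 100 123 163 210 220
 219 217]
[ 55  53  54  53  52  52  53  52  52  54  53  55  67  94 118 120 119 121
 120 120]
[129 128 128 127 128 128 127 120  97  80  68  51  51  52  51  48] [64 46 46 44 48 46 46 54 70 68 82 86 86 87 85 84]
[0.47391776 0.16259203 0.05      ]
[ 0.46326744 -0.23191548  0.05      ]
```

```bash
python3 - <<'E'
from h import *
a=cv2.imread("pics/top0.png")[205:245,205:385]; b=cv2.imread("pics/side0.png")[140:270,230:360]
a=cv2.resize(a,None,fx=4,fy=4,interpolation=2); b=cv2.resize(b,(400,400),interpolation=2)
o=np.zeros((570,720,3),np.uint8); o[:160]=a; o[165:565,:400]=b
cv2.imwrite("pics/crop.png",o)
E
```

```text
(no output)
```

View pics/crop.png

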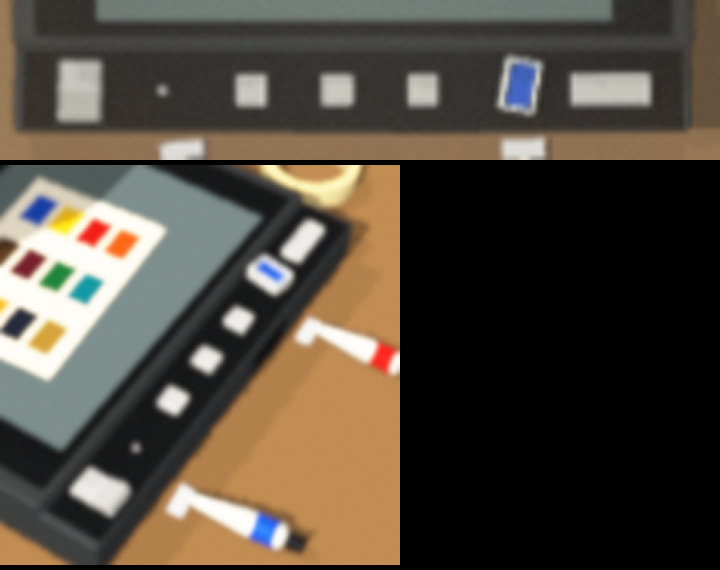

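Call:
move_arm(steps=[[0,[0,0,0],0.188],[0,[0,0,0],0.088],[0,[48,-30,0],0],[0,[48,-30,0],0],[0,[48,-30,0],0],[0,[48,-30,0],0],[0,[48,-30,0],0],[0,[48,-30,0],0]], force=40)

```text
clock: 1.1
eef_pos: [0.4572, -0.4534, 0.4043]
ee_rot: [[1.0, -0.02, -0.001], [-0.02, -1.0, 0.0], [-0.001, -0.0, -1.0]]
force: [0.1, 0.3, -0.2]
gripper_width: 0.0001
gripper_force: 0.0
```

```bash
python3 - <<'E'
from h import *
h=np.array([.762,-.040,.058])
for a in(.8,.9,1,1.1,1.2):
    r=[]
    for y in(-.196,.196):
      for L,t in((.243,0),(.243,.02)):
        p=h+np.array([-np.cos(a)*L+np.sin(a)*t+.02*y,y,np.sin(a)*L+np.cos(a)*t])
        r.append((proj("top",p).round(),proj("side",p).round()))
    print(a,r)
E
```

```text
0.8 [(array([401., 174.]), array([311.,  83.])), (array([403., 166.]), array([306.,  76.])), (array([198., 175.]), array([212., 179.])), (array([196., 167.]), array([205., 171.]))]
0.9 [(array([403., 164.]), array([305.,  75.])), (array([405., 154.]), array([300.,  69.])), (array([196., 165.]), array([203., 169.])), (array([195., 155.]), array([196., 161.]))]
1 [(array([405., 152.]), array([298.,  67.])), (array([406., 142.]), array([293.,  61.])), (array([195., 153.]), array([194., 160.])), (array([193., 143.]), array([187., 152.]))]
1.1 [(array([406., 140.]), array([291.,  60.])), (array([407., 129.]), array([285.,  55.])), (array([193., 140.]), array([185., 151.])), (array([192., 130.]), array([177., 143.]))]
1.2 [(array([407., 127.]), array([284.,  54.])), (array([408., 116.]), array([277.,  49.])), (array([192., 127.]), array([175., 142.])), (array([191., 116.]), array([167., 136.]))]
```

Call:
move_arm(steps=[[0,[2,-60,0],0],[0,[2,-60,0],0],[0,[2,-60,0],0],[0,[2,-60,0],0],[0,[2,-60,0],0],[0,[2,-60,0],0],[0,[0,-60,0],0],[0,[0,-60,0],0]])

```text
clock: 2.1
eef_pos: [0.477, 0.0269, 0.4046]
ee_rot: [[1.0, -0.02, 0.0], [-0.02, -1.0, -0.0], [0.0, 0.0, -1.0]]
force: [0.3, -0.9, 0.6]
gripper_width: 0.0
gripper_force: 0.0
```

Call:
move_arm(steps=[[0,[0,-50,30],0],[0,[0,-50,30],0],[0,[0,0,40],0],[0,[0,0,25],0],[0,[0,0,10],0],[0,[0,0,5],0],[0,[0,0,0],0],[0,[0,0,0],0]])

```text
clock: 3.1
eef_pos: [0.4798, 0.125, 0.2655]
ee_rot: [[1.0, -0.02, 0.002], [-0.02, -1.0, 0.0], [0.002, -0.0, -1.0]]
force: [-0.3, -0.2, -0.3]
gripper_width: -0.0002
gripper_force: 0.0
```

```bash
python3 - <<'E'
from h import *
a=snap("top","t1.png")[150:270,190:310]; b=snap("side","s1.png")[160:280,210:330]
o=np.hstack([cv2.resize(x,(400,400),interpolation=2) for x in(a,b)])
cv2.imwrite("pics/c1.png",o[:,:,::-1])
p=manip.sense()["eef_pos"]
for dx in(-.011,.011):
  for dy in(-.015,.015): print(proj("side",[p[0]+dx,p[1]+dy,p[2]-.1734]).round(1))
E
```

```text
[277.7 235.8]
[270.3 245.6]
[268.8 231.2]
[261.3 240.8]
```

View pics/c1.png

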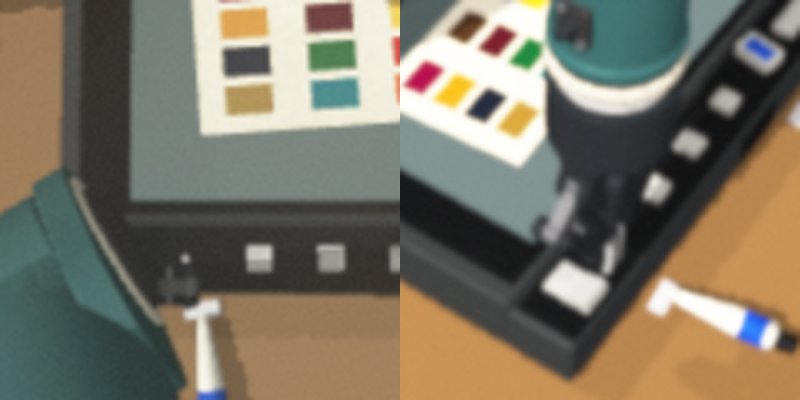

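The close views put the closed fingertips right over the rocker's front half, with the tip in the side crop near (600,260).

Call:
move_arm(steps=[[0,[0,1,12],0],[0,[0,0,8],0],[0,[0,0,5],0],[0,[0,0,3],0],[0,[0,0,2],0],[0,[0,0,2],0],[0,[0,0,1],0],[0,[0,0,0],0]])

```text
clock: 4.2
eef_pos: [0.4792, 0.1241, 0.2318]
ee_rot: [[1.0, -0.02, -0.0], [-0.02, -1.0, -0.0], [-0.0, 0.0, -1.0]]
force: [-1.6, -0.3, 1.9]
gripper_width: 0.0002
gripper_force: 1.1
```

Call:
move_arm(steps=[[0,[0,0,1],0],[0,[0,0,1],0],[0,[0,0,1],0],[0,[0,0,0],0]])

```text
clock: 4.7
eef_pos: [0.4794, 0.124, 0.2285]
ee_rot: [[1.0, -0.02, 0.0], [-0.02, -1.0, -0.0], [0.0, 0.0, -1.0]]
force: [-0.6, 0.1, 1.3]
gripper_width: 0.0002
gripper_force: 0.7
```

Call:
move_arm(steps=[[0,[0,0,1],0],[0,[0,0,0.5],0],[0,[0,0,0],0]])

```text
clock: 5.08
eef_pos: [0.4793, 0.1241, 0.2272]
ee_rot: [[1.0, -0.02, -0.0], [-0.02, -1.0, -0.0], [-0.0, 0.0, -1.0]]
force: [-2.3, -0.4, 4.8]
gripper_width: 0.0001
gripper_force: 2.3
```

Call:
move_arm(steps=[[0,[0,0,0.5],0],[0,[0,0,0],0]])

```text
clock: 5.32
eef_pos: [0.4793, 0.1241, 0.2271]
ee_rot: [[1.0, -0.02, -0.0], [-0.02, -1.0, -0.0], [-0.0, 0.0, -1.0]]
force: [-3.9, -0.3, 9.9]
gripper_width: 0.0
gripper_force: 4.6
```

Call:
move_arm(steps=[[0,[0,0,-5],0],[0,[0,0,-30],0],[0,[4,37,0],0],[0,[4,37,0],0],[0,[4,37,0],0],[0,[4,37,0],0],[0,[0,0,5],0],[0,[0,0,0],0]])

```text
clock: 6.32
eef_pos: [0.4924, -0.0238, 0.2563]
ee_rot: [[1.0, -0.02, -0.0], [-0.02, -1.0, 0.001], [-0.0, -0.001, -1.0]]
force: [0.2, 0.2, -0.1]
gripper_width: 0.0001
gripper_force: 0.0
```

```bash
python3 - <<'E'
from h import *
a=snap("top","t2.png")[190:250,200:380]; b=snap("side","s2.png")[140:270,230:360]
o=np.zeros((760,720,3),np.uint8)[:600]
o[:200,:600]=cv2.resize(a,(600,200),interpolation=2); o[200:600,:400]=cv2.resize(b,(400,400),interpolation=2)
cv2.imwrite("pics/c2.png",o[:,:,::-1]); print(manip.sense()["eef_pos"])
E
```

```text
[ 0.49247004 -0.02301302  0.25663226]
```

View pics/c2.png

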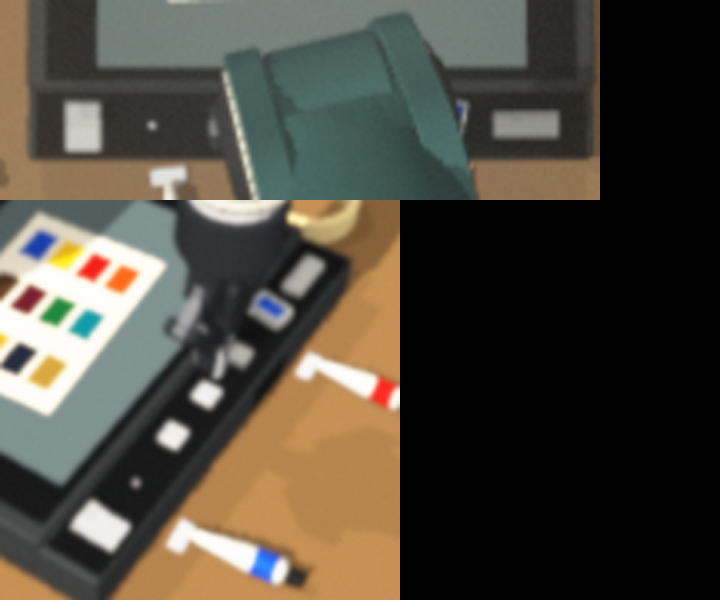

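The rocker's shading has changed, consistent with having tipped over. The tip stands over the middle key, at (205,395) in the side crop.

Call:
move_arm(steps=[[0,[0,1,12],0],[0,[0,0,8],0],[0,[0,0,4],0],[0,[0,0,2],0],[0,[0,0,1.5],0],[0,[0,0,1.5],0],[0,[0,0,1],0],[0,[0,0,0],0]])

```text
clock: 7.42
eef_pos: [0.4924, -0.0252, 0.2268]
ee_rot: [[1.0, -0.02, 0.0], [-0.02, -1.0, -0.0], [0.0, 0.0, -1.0]]
force: [-0.7, 0.9, 3.4]
gripper_width: -0.0002
gripper_force: 1.3
```

Call:
move_arm(steps=[[0,[0,0,1],0],[0,[0,0,0.7],0],[0,[0,0,0],0]])

```text
clock: 7.8
eef_pos: [0.4925, -0.0251, 0.2254]
ee_rot: [[1.0, -0.02, 0.0], [-0.02, -1.0, -0.0], [0.0, 0.0, -1.0]]
force: [-2.7, 0.6, 7.4]
gripper_width: 0.0005
gripper_force: 3.9
```

Call:
move_arm(steps=[[0,[0,0,-4],0],[0,[0,0,-15],0],[0,[0,0,-50],0],[0,[0,0,-55],0],[0,[0,0,-55],0],[0,[0,0,-55],0],[0,[0,3,-40],0],[0,[0,3,0],0]])

```text
clock: 8.8
eef_pos: [0.4926, -0.0311, 0.5032]
ee_rot: [[1.0, -0.02, 0.008], [-0.02, -1.0, -0.001], [0.008, 0.001, -1.0]]
force: [0.2, 0.7, -0.2]
gripper_width: -0.0002
gripper_force: 0.0
```

Call:
move_arm(steps=[[0,[40,3,0],0],[0,[55,0,0],0],[0,[55,0,0],0],[0,[40,0,0],0],[0,[9,0,0],0],[0,[0,0,0],0]])

```text
clock: 9.55
eef_pos: [0.6909, -0.0381, 0.4978]
ee_rot: [[1.0, -0.02, -0.002], [-0.02, -1.0, 0.0], [-0.002, -0.0, -1.0]]
force: [-0.4, -0.3, 0.9]
gripper_width: -0.0004
gripper_force: 0.0
```

```bash
python3 - <<'E'
from h import *
a=snap("top","t3.png")[60:250,150:420]; b=snap("side","s3.png")[20:270,150:400]
o=np.zeros((400,800,3),np.uint8)
o[:282,:400]=cv2.resize(a,(400,282),interpolation=2); o[:400,400:]=cv2.resize(b,(400,400),interpolation=2)
cv2.imwrite("pics/c3.png",o[:,:,::-1]); print(manip.sense()["eef_pos"])
E
```

```text
[ 0.69024501 -0.03811118  0.49902317]
```

View pics/c3.png

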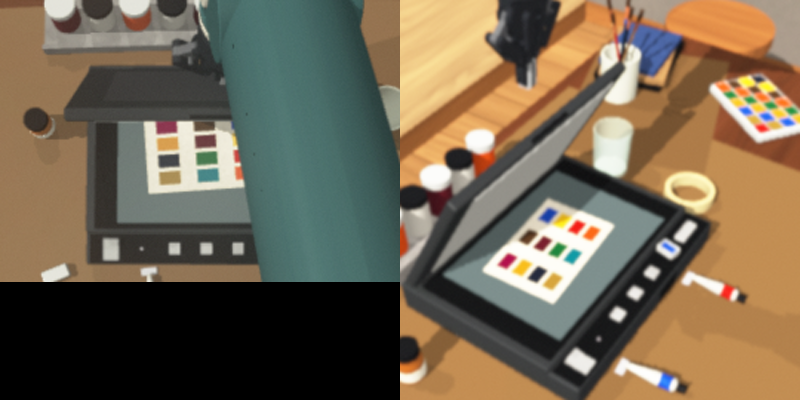

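The fingertips hang above and behind the lid's free edge, the tip at about (527,80) in the side crop; all the keys are up.

Call:
move_arm(steps=[[0,[0,0,20],0],[0,[0,0,16],0],[0,[0,0,8],0],[0,[0,0,4],0],[0,[0,0,3],0],[0,[0,0,3],0],[0,[0,0,2],0],[0,[0,0,0],0]])

```text
clock: 10.65
eef_pos: [0.6912, -0.0381, 0.4429]
ee_rot: [[1.0, -0.02, -0.0], [-0.02, -1.0, -0.0], [-0.0, 0.0, -1.0]]
force: [0.5, -0.4, 1.1]
gripper_width: 0.0001
gripper_force: 0.0
```

Call:
move_arm(steps=[[0,[-3,0,2],0],[0,[-6.2,0,2.8],0],[0,[-6.2,0,2.8],0],[0,[-6,0,3],0],[0,[-6,0,3.2],0],[0,[-6,0,3.4],0],[0,[-5.8,0,3.6],0],[0,[-5.7,0,3.7],0]])

```text
clock: 11.65
eef_pos: [0.6459, -0.0372, 0.4182]
ee_rot: [[1.0, -0.02, -0.0], [-0.02, -1.0, -0.0], [-0.0, 0.0, -1.0]]
force: [-0.7, 1.2, 1.2]
gripper_width: -0.0001
gripper_force: 0.4
```

```bash
python3 - <<'E'
from h import *
b=snap("side","s4.png")[20:270,150:400]
cv2.imwrite("pics/c4.png",cv2.resize(b,(600,600),interpolation=2)[:,:,::-1]); s=manip.sense();print(s["eef_pos"],s["force"])
E
```

```text
[ 0.64519571 -0.03727963  0.41763116] [-0.64145121  0.5586969  -0.59312296]
```

View pics/c4.png

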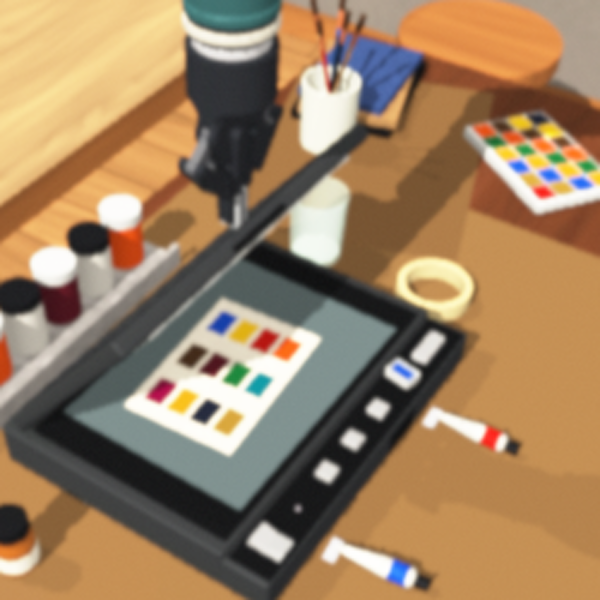

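The lid is following the fingertip: its far corner, near (302,74) in full-picture pixels, gives about 0.87 rad. The tip presses near the free edge.

Call:
move_arm(steps=[[0,[-5.5,0,4],0],[0,[-5.4,0,4.1],0],[0,[-5.3,0,4.3],0],[0,[-5.2,0,4.4],0],[0,[-5,0,4.6],0],[0,[-4.9,0,4.7],0],[0,[-4.7,0,4.9],0],[0,[-4.5,0,5],0]])

```text
clock: 12.7
eef_pos: [0.6055, -0.0365, 0.3821]
ee_rot: [[1.0, -0.02, -0.0], [-0.02, -1.0, -0.0], [-0.0, 0.0, -1.0]]
force: [0.1, -0.1, -0.7]
gripper_width: -0.0003
gripper_force: 0.1
```

Call:
move_arm(steps=[[0,[-4.4,0,5.2],0],[0,[-4.3,0,5.3],0],[0,[-4.1,0,5.4],0],[0,[-3.9,0,5.5],0],[0,[-3.7,0,5.7],0],[0,[-3.5,0,5.8],0],[0,[-3.3,0,5.9],0],[0,[-3.2,0,6],0]])

```text
clock: 13.7
eef_pos: [0.5752, -0.0359, 0.3373]
ee_rot: [[1.0, -0.02, 0.0], [-0.02, -1.0, 0.0], [0.0, -0.0, -1.0]]
force: [-0.6, -0.1, -0.4]
gripper_width: -0.0003
gripper_force: 0.0
```

Call:
move_arm(steps=[[0,[-3,0,6],0],[0,[-3,0,6],0],[0,[-2.8,0,6.2],0],[0,[-2.6,0,6.2],0],[0,[-2.4,0,6.3],0],[0,[-2.2,0,6.3],0],[0,[-2,0,6.4],0],[0,[-1.8,0,6.4],0]])

```text
clock: 14.7
eef_pos: [0.5555, -0.0355, 0.2874]
ee_rot: [[1.0, -0.02, -0.0], [-0.02, -1.0, -0.0], [-0.0, 0.0, -1.0]]
force: [-0.3, -0.3, -0.5]
gripper_width: 0.0001
gripper_force: 0.0
```

Call:
move_arm(steps=[[0,[-1.6,0,6],0],[0,[-1.4,0,6],0],[0,[-1,0,5],0],[0,[-0.8,0,5],0],[0,[-0.5,0,4],0],[0,[0,0,3],0],[0,[0,0,2],0],[0,[0,0,0],0]])

```text
clock: 15.7
eef_pos: [0.5503, -0.0354, 0.2568]
ee_rot: [[1.0, -0.02, -0.0], [-0.02, -1.0, -0.0], [-0.0, 0.0, -1.0]]
force: [-0.9, 0.6, -0.3]
gripper_width: 0.0002
gripper_force: 0.0
```

Call:
move_arm(steps=[[0,[0,0,2],0],[0,[0,0,1.5],0],[0,[0,0,1],0],[0,[0,0,1],0],[0,[0,0,0.5],0],[0,[0,0,0],0]])

```text
clock: 16.45
eef_pos: [0.5504, -0.0353, 0.2515]
ee_rot: [[1.0, -0.02, -0.0], [-0.02, -1.0, -0.0], [-0.0, 0.0, -1.0]]
force: [-2.2, 1.0, 5.7]
gripper_width: -0.0001
gripper_force: 2.9
```

Call:
move_arm(steps=[[0,[0,0,-5],0],[0,[0,0,-35],0],[0,[-14,38,0],0],[0,[-14,38,0],0],[0,[-15,38,0],0],[0,[-15,37,0],0],[0,[0,0,20],0],[0,[0,0,10],0]])

```text
clock: 17.45
eef_pos: [0.489, -0.1856, 0.2603]
ee_rot: [[1.0, -0.021, -0.001], [-0.021, -1.0, 0.0], [-0.001, -0.0, -1.0]]
force: [-0.1, 0.4, -0.2]
gripper_width: -0.0003
gripper_force: 0.0
```

```bash
python3 - <<'E'
from h import *
a=snap("top","t5.png")[90:250,180:420]; b=snap("side","s5.png")[50:270,150:370]
o=np.zeros((400,800,3),np.uint8)
o[:267,:400]=cv2.resize(a,(400,267),interpolation=2); o[:400,400:]=cv2.resize(b,(400,400),interpolation=2)
cv2.imwrite("pics/c5.png",o[:,:,::-1]); print(manip.sense()["eef_pos"])
E
```

```text
[ 0.48916234 -0.18457859  0.25994981]
```

View pics/c5.png

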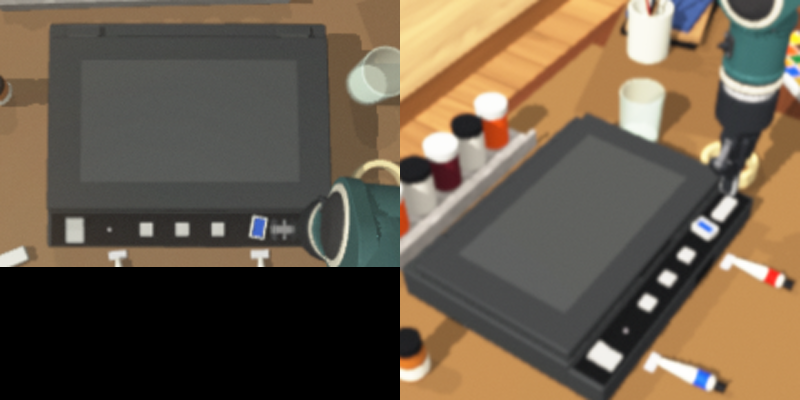

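The lid is fully shut, the pan has not moved, and the tip stands over the start key.

Call:
move_arm(steps=[[0,[0,1,14],0],[0,[0,0,9],0],[0,[0,0,5],0],[0,[0,0,2],0],[0,[0,0,1.5],0],[0,[0,0,1.5],0],[0,[0,0,1],0],[0,[0,0,0],0]])

```text
clock: 18.55
eef_pos: [0.4894, -0.1862, 0.2271]
ee_rot: [[1.0, -0.02, 0.0], [-0.02, -1.0, -0.0], [0.0, 0.0, -1.0]]
force: [-0.5, 0.3, 2.6]
gripper_width: 0.0003
gripper_force: 1.3
```

Call:
move_arm(steps=[[0,[0,0,1],0],[0,[0,0,0.8],0],[0,[0,0,0.3],0],[0,[0,0,0],0]])

```text
clock: 19.05
eef_pos: [0.4895, -0.1862, 0.2254]
ee_rot: [[1.0, -0.02, 0.0], [-0.02, -1.0, -0.0], [0.0, 0.0, -1.0]]
force: [-3.0, 1.5, 9.9]
gripper_width: -0.0002
gripper_force: 4.4
```

Fully down. I'll lift clear and check.

Call:
move_arm(steps=[[0,[0,0,-5],0],[0,[0,0,-25],0],[0,[0,0,-50],0],[0,[0,0,-50],0],[0,[-30,40,-20],0],[0,[-30,50,0],0],[0,[0,50,0],0],[0,[0,0,0],0]])

```text
clock: 20.05
eef_pos: [0.4249, -0.3292, 0.3746]
ee_rot: [[1.0, -0.027, -0.0], [-0.027, -1.0, -0.002], [-0.0, 0.002, -1.0]]
force: [-0.0, 0.3, 0.2]
gripper_width: 0.0001
gripper_force: 0.0
```

```bash
python3 - <<'E'
from h import *
a=snap("top","t6.png")[90:290,150:450]; b=snap("side","s6.png")[80:300,140:360]
o=np.zeros((400,800,3),np.uint8)
o[:267,:400]=cv2.resize(a,(400,267),interpolation=2); o[:400,400:]=cv2.resize(b,(400,400),interpolation=2)
cv2.imwrite("pics/c6.png",o[:,:,::-1])
E
```

```text
(no output)
```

View pics/c6.png

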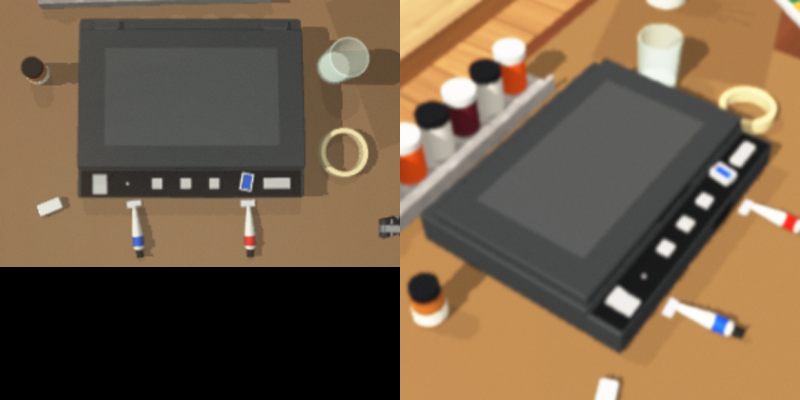

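The last look shows the lid shut, the keys up, the other things unmoved and the arm clear of everything.

```bash
python3 -c "
from workcell import manip; print(manip.job_done())"
```

```text
the job is handed in; nothing more can be done
None
```

I switched the scanner on at the rocker, pressed the colour key, pushed the lid shut and pressed the start key, in that order, and handed the job in at about 20 s; the largest force I read was about 10 N, and the final pictures show the lid shut, the keys up and the other things unmoved, but the hand-in gave no verdict.

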